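Open the feed valve with its square key and set the flow lever

ROBOT

A 6-joint arm with a two-finger parallel gripper is mounted at the origin on a cart in front of the work surface, level with it; the furniture and walls round the work are solid. World frame = base frame: x ahead of the robot, y to its left, z up, the work surface at z = 0. Lengths are in m, angles in degrees, forces in N, time in s.
With the tool pointing down it reaches from about 0.25 to 0.725 m from the base axis. Payload 9.7 kg.
Tool frame: the origin (TCP) lies midway between the tips of the shut fingers; the grasp point (between the pads) lies 19 mm behind it; z points along the fingers, y is the line along which they close (so a half turn about z gives the same grasp; the last joint's range is limited). The gripper opens to 85 mm and grips with 20 to 120 N. Pads are 22 mm wide; open, the fingers measure 114 mm over their backs; the gripper's body (76 mm by 85 mm) begins 54 mm behind the grasp point. The pads swing forward as they close: fully open they stand 13 mm farther back than shut.
Start: joints at [72.594, 4.979, 10.078, 95.1, 0, 90], TCP at [0.165, 0.525, 0.231] pointing down, gripper open.
Joint ranges: [-179.16, 179.16], [-48.56, 103.87], [-65.8, 70.77], [-126.05, 130.52], [-82.76, 87.17], [-180, 180]. Speed limits (degrees/s): [127.2, 127.2, 147.25, 180, 180, 180].

INTERFACE

Orientations are given as [roll, pitch, yaw] about the fixed x, y, z axes, in that order (R = Rz(yaw) Ry(pitch) Rx(roll)).
In Python, from workcell import bot gives the robot as it stands.
- The arm moves only by the shell command python3 -m crank 'ROWS' [FORCE]. ROWS is JSON, a list of rows, each an object with "gripper": the finger opening in mm, from 0 to 85.4; "travel": the shift along the tool's x, y, z in mm, a list of three; "twist": the turn, a rotation vector about the tool's x, y, z in rad, a list of three. In form: [{"gripper": gripper, "travel": [tx, ty, tz], "twist": [rx, ry, rz]}, ...]. A call has 1 to 12 rows; each row shifts and turns the commanded pose from where the row before left it, along the tool's axes as they then stand; what a row does not reach is not made up. A row lasts 1/8 s, in which the tool goes at most 62.5 mm and 10.7 degrees, less where a joint would pass 70% of its speed; a pose out of reach is approached as far as the arm can. A call is refused whole if a number of a shift passes 62.5 or a number of a turn 0.188, either way. A call with a gripper value outside its range is refused whole. The fingers move at their own pace and stop on an object; FORCE is the grip in N (left out, the last holds). Time passes only in rows, so rows that do not move let the fingers close. It gives the time, the measured TCP pose, the force, the opening and the grip force at its end, in the units of the state.
- bot.get_obs(): the state, without advancing time (a new reading comes with each control period).
- bot.camera(name): name is "scene" or "top" or "wrist"; returns the picture (384x512x3 uint8, red, green, blue); there is no depth.
- bot.calibration(name): a dict with "vfov" (degrees; the focal length in pixels is half the picture's height over the tangent of half this angle, whatever the lens; pixels are square), "cx", "cy" (the principal point, pixels), "camera_from_world" (4x4, takes a point from world to camera coordinates). Camera axes: x right, y down, z forward; pixel columns grow to the right and rows downward; lengths in m; the calibration is good to about 2 mm. The wrist camera is an equidistant fisheye: a pixel r from the principal point sees the ray r / f radians off the axis. A picture is of the moment at which its call begins: read the wrist's pose just before it. calibration takes no time and is no camera call; for the wrist camera it gives the pose at the moment of the call.
- bot.job_done(): hands the job in; it is judged then, once.
The state is a dict: "time": time; "q": joint angles; "qd": joint speeds; "joint_efforts": joint torques, N m; "ee_pos": TCP position; "tcp_rot": TCP orientation; "wrist_force": force on the tool from outside, world axes, zero at the start; "torque": the same for the moment, N m; "opening": finger opening in m; "grasp_force": force on a finger pad.
Only numpy, scipy, OpenCV 4.12 (cv2) and the standard library are available. Lean on these libraries where they do the work, as an engineer would, in place of code of your own. Each camera call takes 0.05 s, during which the arm holds its last target. There are 200 camera calls.

TASK

Take the square T-handled key out of its stand, push it fully home in the recessed square socket on the sloping valve panel, and turn it anticlockwise as far as it goes to open the feed valve; leave the key in the socket. Then swing the flow lever on the same panel to half flow, so that its pointer is in line with the long middle mark, and let go. Do not knock the wash bottle, the dropper bottle, the vial or the flask standing about.

Things in the scene. Friction and masses are not known exactly. Their poses are not given: they have to be found in the camera images.
- key_grip (a point): Centre of the steel key's handle block: 70 mm wide (key x), 16 mm thick (key y), 30 mm tall (key z). Below it a square shank 14 x 14 mm, sides parallel to the handle's faces, with a 25 mm flange just under the handle; key 100 mm long, some 150 g. z points from tip to handle. At the start it stands upright, loose in the stand, this point 95 mm above the table, handle roughly along world x.
- key_tip (a point): Middle of the square end face of the key's shank, 85 mm below key_grip on the key's axis; same axes. The last 6 mm of the shank are 11 x 11 mm as a lead-in.
- stand: Grey plastic key stand, block 64 x 64 mm, 45 mm tall, with an 80 x 64 mm foot, fixed to the table, left or right of the valve panel. Origin at the centre of its underside. In its top is a round hole 22 mm across and 35 mm deep in which the key stands on its tip; it lifts straight out.
- station: Valve panel: wedge-shaped box, 139 mm deep, 290 mm wide, 65 mm high in front, 130 mm at the back, fixed to the table. Origin at the centre of its underside; x to the back, y to its left, z up. Its upper face slopes up to the back at 25 degrees: outward normal (-0.423, 0, 0.906) in these axes. A short pipe stub sticks out 18 mm at each side.
- socket_mouth (a point): Centre of the mouth of the socket, left and high on the sloping face: square hole 16 x 16 mm, 26 mm deep, 1.5 mm chamfer, in a 32 mm square steel drum inside a round aluminium collar (68 mm outside, 50 inside, 34 mm tall), mouth 4 mm below the collar's rim. z: socket axis, outward, square to the face; x, y: along the hole's sides, turning with the drum. The key fits in any of four positions.
- socket_floor (a point): Centre of the socket's flat floor, 26 mm below the mouth on its axis; when the key is fully home its tip rests here. The key has about 7 degrees of play in the socket, in turn and in tilt: at the stop the handle has turned further than the drum by that much.
- valve (a joint): Turn of the socket drum in rad: 0 shut, grows anticlockwise seen from outside (from above), stop at 1.571 = open. At the start somewhere between 0.1 and 0.45. Stays where it is left; friction about 0.1 N m.
- lever (a joint): Swing of the flow lever in rad: at 0 it points 45 degrees to the right of straight up the slope; grows anticlockwise seen from outside; 0.785 points straight up the slope at the long middle mark (half flow); stop at 1.571. Five raised marks at 0, 22.5, 45 (long), 67.5, 90 degrees of swing. At the start 0 to 0.35. Stays where it is left; friction about 0.12 N m.
- lever_knob (a point): Point on the axis of the lever's black knob, at the height to grip. The lever is a flat steel bar 16 mm wide with a pointer at its end; the knob is a round post square to the sloping face, 20 mm across over a 30 mm length, its top 70 mm off the face and 18 mm beyond this point. The knob's axis is 80 mm from the hinge.
- lever_hinge (a point): Point on the lever's hinge axis, level with lever_knob (in the plane through it parallel to the sloping face). The hinge axis is the normal of the sloping face. Its axes are the station's.
- wash_bottle: White wash bottle, 62 x 99 x 200 mm, standing on the table, on the other side of the valve panel from the stand. Origin at the centre of its underside. To be left alone.
- dropper: Amber dropper bottle, 33 mm across, 99 mm tall, standing behind the left place of stand or wash bottle. Origin at the centre of its underside. To be left alone.
- vial: Capped sample vial, 28 mm across, 60 mm tall, standing behind the right place of stand or wash bottle. Origin at the centre of its underside. To be left alone.
- flask: Stoppered conical flask, 64 mm across, 117 mm tall, at the right. Origin at the centre of its underside. To be left alone.

How it is judged (in metres and radians):
On the way, in this order (a step that is already met when the one before it is completed fails the run):
1. the key is fully home in the socket (tip within 8 mm of the socket floor's centre, key along the socket's axis within 0.22 rad) (distance between key_tip and socket_floor below 0.008 m and angle between the z axis of key_grip and the z axis of socket_mouth, either way round below 0.22 rad), for 0.2 s.
2. the valve is turned to its open stop (within 9 degrees) with the key in the socket (value of joint valve above 1.42 rad and distance between key_tip and socket_floor below 0.01 m), for 0.2 s.
3. the lever is at the long middle mark (value of joint lever between 0.685 and 0.885 rad), for 0.2 s.
At the end, for the whole second after the job is handed in: The valve is at its open stop (within 10 degrees), the key is left fully home in the socket (tip within 10 mm of the socket floor's centre, along the axis within 0.22 rad), and the lever is at rest at the long middle mark (0.785 rad, within 0.1 rad) (all of step 3 and value of joint valve above 1.4 rad and distance between key_tip and socket_floor below 0.01 m and angle between the z axis of key_grip and the z axis of socket_mouth, either way round below 0.22 rad and velocity of joint lever between -0.05 and 0.05 rad/s); the robot touches nothing.
It fails at once if the wash bottle, dropper bottle, vial or flask is knocked (moved more than 40 mm) (distance of any of wash_bottle, dropper, vial, flask from where it was at the start of the episode above 0.04 m).
It also fails if it takes over 69 s, if anything falls off the work surface, if the arm or the gripper's body presses on something with over 40 N, if the wrist force passes 120 N, or if a joint passes its speed limit or range.

## Working session

There is one attempt and no reset: what is moved stays moved. The work goes in short steps, Python scripts to look and compute and a shell command to move; the robot and the scene stay as the last step left them, time stands still between calls to the robot, and variables do not carry over. Pictures are saved under pics/ and viewed, at most 13 in all, crops included, and the job is handed in when it is done.

```bash
ls; mkdir -p pics; cat > h.py <<'E'
import numpy as np, cv2
from workcell import bot
from scipy.spatial.transform import Rotation as R
def cal(n):
    c=bot.calibration(n); return c, 192/np.tan(np.radians(c["vfov"])/2)
def ray(n,u,v,c=None):
    c0,f=cal(n); c=c or c0
    M=np.array(c["camera_from_world"]); d=np.array([u-c["cx"],v-c["cy"]])
    if n=="wrist":
        r=np.hypot(*d); t=r/f; v3=np.array([*(d/max(r,1e-9)*np.sin(t)),np.cos(t)])
    else: v3=np.array([*(d/f),1])
    Ri=M[:3,:3].T; w=Ri@v3; return -Ri@M[:3,3], w/np.linalg.norm(w)
def atz(n,u,v,z,c=None):
    o,w=ray(n,u,v,c); return o+w*(z-o[2])/w[2]
def proj(n,p,c=None):
    c0,f=cal(n); c=c or c0; M=np.array(c["camera_from_world"]); q=M[:3,:3]@np.array(p)+M[:3,3]
    if n=="wrist":
        r=np.hypot(q[0],q[1]); t=np.arctan2(r,q[2]); return np.array([c["cx"],c["cy"]])+f*t*q[:2]/max(r,1e-9)
    return np.array([c["cx"],c["cy"]])+f*q[:2]/q[2]
def tri(*obs):
    A=np.zeros((3,3));b=np.zeros(3)
    for o,w in obs:
        P=np.eye(3)-np.outer(w,w);A+=P;b+=P@o
    return np.linalg.solve(A,b)
def save(n,f):
    im=bot.camera(n); cv2.imwrite(f,im[:,:,::-1]); return im
def pose():
    s=bot.get_obs(); return s, np.array(s["ee_pos"]), R.from_euler('xyz',s["tcp_rot"],degrees=True)
E
python3 - <<'E'
from h import *
a=save("scene","pics/s0.png");b=save("top","pics/t0.png");
print({k:v for k,v in bot.get_obs().items()})
for n in("scene","top","wrist"):
    c,f=cal(n);o,w=ray(n,c["cx"],c["cy"]);print(n,f,c["cx"],c["cy"],o.round(3),w.round(3))
cv2.imwrite("pics/t0b.png",cv2.resize(b,(800,600),interpolation=cv2.INTER_CUBIC)[:,:,::-1])
cv2.imwrite("pics/s0b.png",cv2.resize(a,(800,600),interpolation=cv2.INTER_CUBIC)[:,:,::-1])
E
```

```text
pics
{'time': 0.1, 'q': array([7.25938485e+01, 5.00996298e+00, 1.00389545e+01, 9.50997687e+01,
       5.52752401e-04, 8.99998414e+01]), 'qd': array([-0.04152986, -0.10835988,  0.15879731, -0.0425615 ,  0.03768759,
       -0.05511324]), 'joint_efforts': array([-3.51064991e-04, -5.21560085e+01,  4.65654659e+01,  1.59877382e-02,
        3.43677505e-05,  3.46155889e-05]), 'ee_pos': array([0.16446481, 0.52461966, 0.23063429]), 'tcp_rot': array([-1.79929223e+02, -5.52947956e-04,  1.62594006e+02]), 'wrist_force': array([-0.41122665, -0.77496519,  0.58200543]), 'torque': array([-0.04798447,  0.0023885 ,  0.07746648]), 'grasp_force': 0.0, 'opening': 0.08540749530282715}
scene 362.9610283289571 250.650441396709 193.8058373643006 [ 0.084 -0.73   0.911] [ 0.377  0.553 -0.743]
top 405.0205092203499 258.22962463587584 198.67295367172437 [ 0.345 -0.155  1.332] [ 0.093  0.005 -0.996]
wrist 297.3186396354542 256.5164357044465 190.1064954710051 [0.093 0.547 0.373] [ 0.283 -0.09  -0.955]
```

View pics/t0b.png

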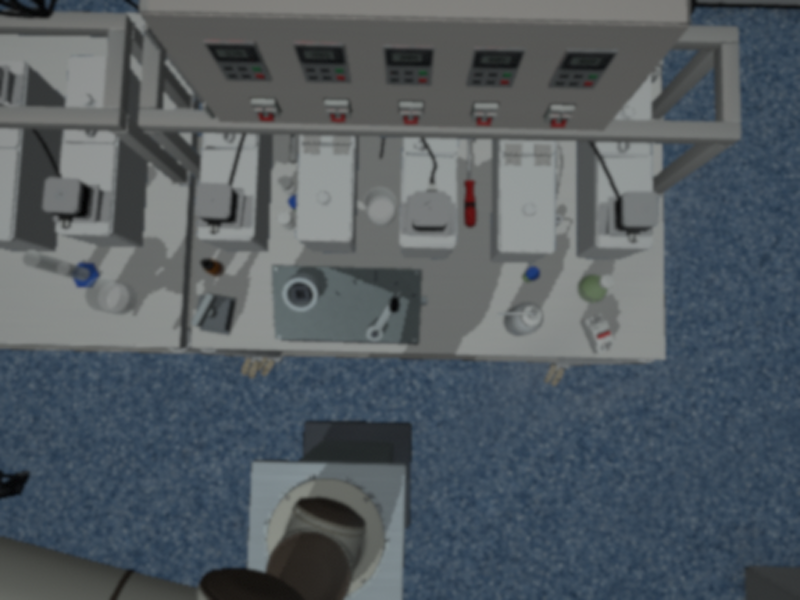

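View pics/s0b.png

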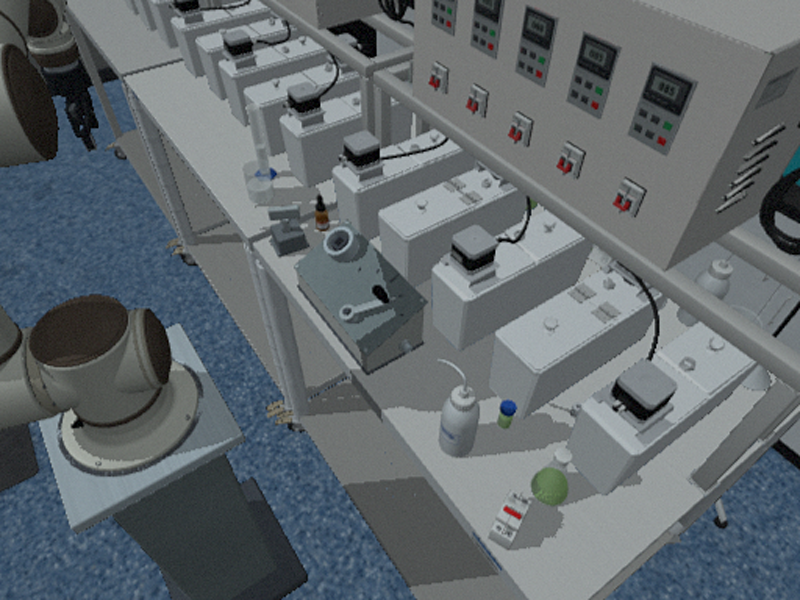

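Top view (800 px wide): key handle near (207,305) on the stand at (214,313), collar (300,293), lever hinge (375,333), knob (395,303), wash bottle at right (523,318). Scene view: key handle (284,212), collar (341,240), knob (380,293).

```bash
python3 - <<'E'
from h import *
S=.64
T=lambda u,v:ray("top",u*S,v*S); C=lambda u,v:ray("scene",u*S,v*S)
for n,a,b in [("key",(205,306),(284,212)),("collar",(300,293),(341,240)),("hinge",(375,333),(347,313)),("knob",(395,303),(380,292)),("dropper",(212,267),(321,202)),("bottlecap",(528,313),(462,395))]:
    p=tri(T(*a),C(*b)); print(n,p.round(3))
for n,z,u in [("panel front L",.065,(274,340)),("front R",.065,(418,344)),("back L",.13,(273,265)),("back R",.13,(421,270)),("stand",.045,(219,314))]:
    print(n,atz("top",u[0]*S,u[1]*S,z).round(3))
def crop(n,x,y,w,h,f,k):
    im=cv2.imread(f)[y:y+h,x:x+w]; return cv2.resize(im,None,fx=k,fy=k,interpolation=cv2.INTER_CUBIC)
a=crop("t",110,150,170,80,"pics/t0.png",4.7);b=crop("s",160,110,125,130,"pics/s0.png",2)
cv2.imwrite("pics/c.png",a)
E
```

```text
key [0.457 0.243 0.095]
collar [0.487 0.048 0.138]
hinge [ 0.415 -0.094  0.093]
knob [ 0.467 -0.132  0.153]
dropper [0.54  0.232 0.093]
bottlecap [ 0.456 -0.383  0.141]
panel front L [0.397 0.11  0.065]
front R [ 0.396 -0.179  0.065]
back L [0.538 0.104 0.13 ]
back R [ 0.536 -0.18   0.13 ]
stand [0.448 0.228 0.045]
```

View pics/c.png

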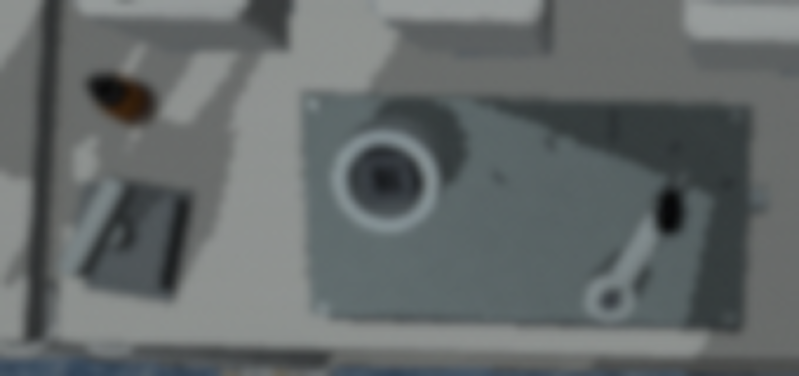

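```bash
cat >> h.py <<'E'
from scipy.optimize import least_squares
def plan(p,Rt,n):
    s,p0,R0=pose(); w=(R0.inv()*Rt).as_rotvec(); d=R.from_rotvec(w/n)
    A=sum(np.linalg.matrix_power(d.as_matrix(),i) for i in range(n))
    t=np.linalg.solve(A,R0.inv().apply(np.array(p)-p0))*1000
    print(n,"rows travel",t.round(1).tolist(),"twist",(w/n).round(4).tolist(), "max",abs(t).max().round(1),np.degrees(np.linalg.norm(w/n)).round(1))
def down(az): # tool z down, tool y azimuth az deg
    return R.from_euler('xyz',[180,0,az+90],degrees=True)
E
python3 - <<'E'
from h import *
c=lambda x,y:atz("top",110+x/4.7,150+y/4.7,.11).round(3)
print(c(68,270),c(118,183),c(93,228))
plan([.445,.235,.24],down(60),8)
E
```

```text
[0.422 0.256 0.11 ] [0.479 0.226 0.11 ] [0.45  0.241 0.11 ]
8 rows travel [-46.5, -19.7, -1.2] twist [-0.0002, 0.0, 0.0275] max 46.5 1.6
```

```bash
python3 -m crank '[{"gripper":85,"travel":[-46.5,-19.7,-1.2],"twist":[0,0,0.0275]},{"gripper":85,"travel":[-46.5,-19.7,-1.2],"twist":[0,0,0.0275]},{"gripper":85,"travel":[-46.5,-19.7,-1.2],"twist":[0,0,0.0275]},{"gripper":85,"travel":[-46.5,-19.7,-1.2],"twist":[0,0,0.0275]},{"gripper":85,"travel":[-46.5,-19.7,-1.2],"twist":[0,0,0.0275]},{"gripper":85,"travel":[-46.5,-19.7,-1.2],"twist":[0,0,0.0275]},{"gripper":85,"travel":[-46.5,-19.7,-1.2],"twist":[0,0,0.0275]},{"gripper":85,"travel":[-46.5,-19.7,-1.2],"twist":[0,0,0.0275]},{"gripper":85,"travel":[0,0,0],"twist":[0,0,0]}]' 40
python3 - <<'E'
from h import *
import pickle
c=bot.calibration("wrist");pickle.dump(c,open("w1.pkl","wb"))
im=save("wrist","pics/w1.png")
cv2.imwrite("pics/w1b.png",cv2.resize(im,(800,600),interpolation=cv2.INTER_CUBIC)[:,:,::-1])
E
```

```text
time: 1.23
ee_pos: [0.4467, 0.2329, 0.2404]
tcp_rot: [-179.9, -0.0, 149.7]
wrist_force: [-1.2, 0.2, -0.8]
opening: 0.0849
grasp_force: 0.0
```

View pics/w1b.png

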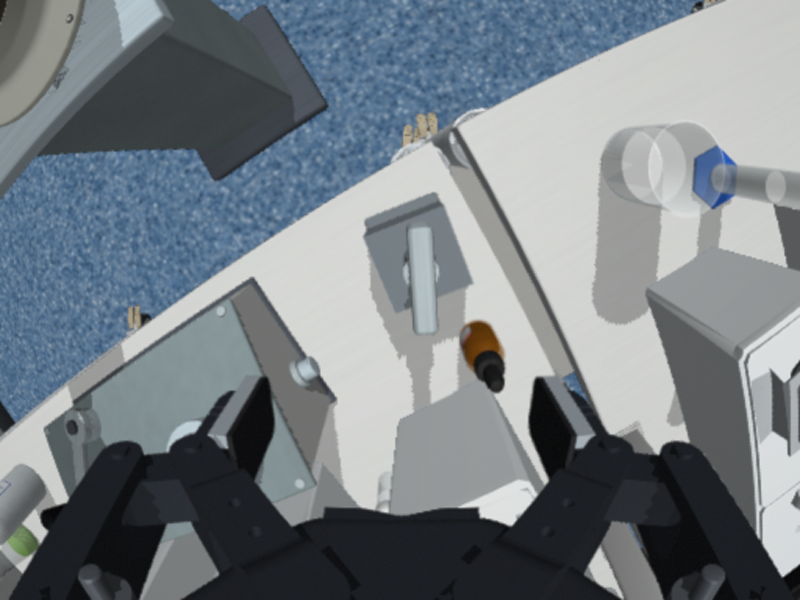

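The wrist view shows the handle's top from about (421,227) to (426,331), clear of the dropper at (485,350).

```bash
python3 - <<'E'
from h import *
import pickle
c=pickle.load(open("w1.pkl","rb"))
a=atz("wrist",421*.64,227*.64,.11,c);b=atz("wrist",426*.64,331*.64,.11,c)
m=(a+b)/2;d=b-a;yaw=np.degrees(np.arctan2(d[1],d[0]));print(a,b,m,np.linalg.norm(d),yaw)
az=yaw+90
# grasp point at key_grip z .095 -> TCP z .076 (partially closed)
plan([m[0],m[1],.18],down(az),3)
plan([m[0],m[1],.082],down(az),5)
E
```

```text
[0.42389028 0.25991089 0.11      ] [0.48276426 0.2301213  0.11      ] [0.45332727 0.2450161  0.11      ] 0.06598155382197562 -26.838910914629675
3 rows travel [-0.4, 4.4, 20.2] twist [-0.0002, -0.0002, -0.0194] max 20.2 1.1
5 rows travel [-0.3, 2.6, 31.7] twist [-0.0001, -0.0001, -0.0117] max 31.7 0.7
```

```bash
python3 -m crank '[{"gripper":85,"travel":[-0.4,4.4,20],"twist":[0,0,-0.0194]},{"gripper":85,"travel":[-0.4,4.4,20],"twist":[0,0,-0.0194]},{"gripper":85,"travel":[-0.4,4.4,20],"twist":[0,0,-0.0194]},{"gripper":85,"travel":[0,0,34],"twist":[0,0,0]},{"gripper":85,"travel":[0,0,34],"twist":[0,0,0]},{"gripper":85,"travel":[0,0,34],"twist":[0,0,0]},{"gripper":16,"travel":[0,0,0],"twist":[0,0,0]},{"gripper":10,"travel":[0,0,0],"twist":[0,0,0]},{"gripper":5,"travel":[0,0,0],"twist":[0,0,0]},{"gripper":5,"travel":[0,0,0],"twist":[0,0,0]}]' 60
python3 - <<'E'
from h import *
import pickle
c=bot.calibration("wrist");pickle.dump(c,open("w2.pkl","wb"))
im=save("wrist","pics/w2.png")
print(bot.get_obs()["torque"],bot.get_obs()["q"])
E
```

```text
time: 2.52
ee_pos: [0.4532, 0.2465, 0.0802]
tcp_rot: [179.9, 0.1, 153.3]
wrist_force: [0.9, 2.4, 5.5]
opening: 0.0152
grasp_force: 58.1
[-0.06791605  0.1413694   0.04682645] [ 2.85573968e+01 -1.54856114e-02 -1.17909092e+01  7.81045746e+01
  7.31233538e-03  5.52321707e+01]
```

```bash
python3 -m crank '[{"gripper":5,"travel":[0,0,-20],"twist":[0,0,0]},{"gripper":5,"travel":[0,0,-40],"twist":[0,0,0]},{"gripper":5,"travel":[0,0,-55],"twist":[0,0,0]},{"gripper":5,"travel":[0,0,-55],"twist":[0,0,0]},{"gripper":5,"travel":[0,0,0],"twist":[0,0,0]}]' 90
cat >> h.py <<'E'
n_=np.array([-.4226,0,.9063]);up=np.array([.9063,0,.4226]);lf=np.array([0,1.,0])
def face(phi):
    f=np.radians(phi);y=np.cos(f)*up+np.sin(f)*lf;z=-n_;x=np.cross(y,z)
    return R.from_matrix(np.array([x,y,z]).T)
E
python3 - <<'E'
from h import *
rim=np.array([.487,.048,.1435]);r=face(15)
plan(rim+.11*n_-.06*r.as_matrix()[:,0],r,8)
E
```

```text
time: 3.2
ee_pos: [0.4539, 0.2469, 0.2536]
tcp_rot: [179.7, 0.2, 153.3]
wrist_force: [0.8, 1.3, -3.2]
opening: 0.0143
grasp_force: 88.1
8 rows travel [-24.5, -22.2, -1.5] twist [-0.0426, -0.0353, 0.1036] max 24.5 6.7
```

```bash
python3 -m crank '[{"gripper":5,"travel":[-24.5,-22.2,-1.5],"twist":[-0.0426,-0.0353,0.1036]},{"gripper":5,"travel":[-24.5,-22.2,-1.5],"twist":[-0.0426,-0.0353,0.1036]},{"gripper":5,"travel":[-24.5,-22.2,-1.5],"twist":[-0.0426,-0.0353,0.1036]},{"gripper":5,"travel":[-24.5,-22.2,-1.5],"twist":[-0.0426,-0.0353,0.1036]},{"gripper":5,"travel":[-24.5,-22.2,-1.5],"twist":[-0.0426,-0.0353,0.1036]},{"gripper":5,"travel":[-24.5,-22.2,-1.5],"twist":[-0.0426,-0.0353,0.1036]},{"gripper":5,"travel":[-24.5,-22.2,-1.5],"twist":[-0.0426,-0.0353,0.1036]},{"gripper":5,"travel":[-24.5,-22.2,-1.5],"twist":[-0.0426,-0.0353,0.1036]},{"gripper":5,"travel":[0,0,0],"twist":[0,0,0]},{"gripper":5,"travel":[0,0,0],"twist":[0,0,0]}]'
python3 - <<'E'
from h import *
import pickle
s,p,r=pose();c=bot.calibration("wrist");pickle.dump((c,p,r.as_matrix()),open("w3.pkl","wb"))
im=save("wrist","pics/w3.png")
cv2.imwrite("pics/w3b.png",cv2.resize(im,(800,600),interpolation=cv2.INTER_CUBIC)[:,:,::-1])
T=p+r.apply([0,0,.0702]);print(T,proj("wrist",T,c)/.64,proj("wrist",[.487,.048,.1435],c)/.64,s["q"])
E
```

```text
time: 4.45
ee_pos: [0.4535, -0.0106, 0.2452]
tcp_rot: [156.2, 6.4, 103.8]
wrist_force: [0.8, -0.3, -2.5]
opening: 0.0144
grasp_force: 88.5
[ 0.48274994 -0.01082004  0.18137903] [399.51982974 314.95525457] [407.02466325 185.16690251] [ -1.66538311 -33.18492583 -23.36828894  75.23883461   0.51850208
  73.3431675 ]
```

View pics/w3b.png

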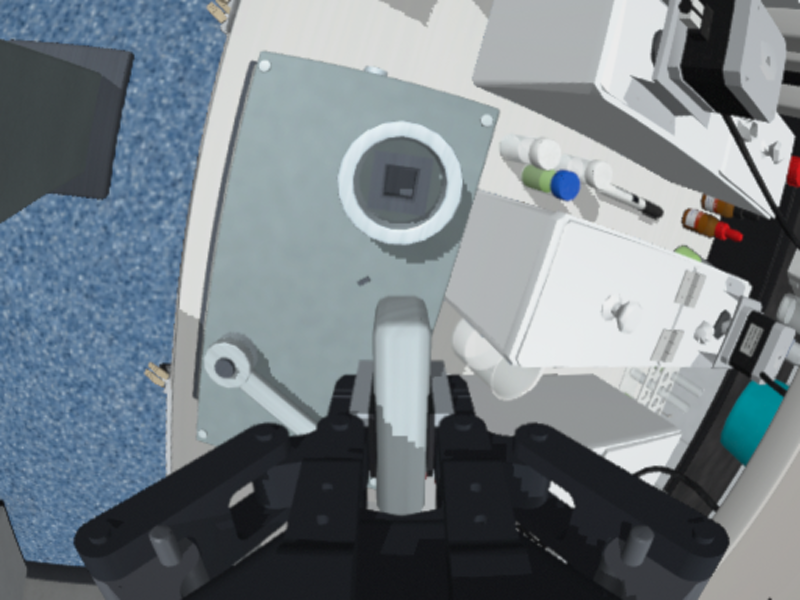

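The socket's square hole is at about (401,181), nearly aligned with the picture; the held handle's front end at about (401,298). I'll zoom in on both.

```bash
python3 - <<'E'
from h import *
import pickle
c,p,r=pickle.load(open("w3.pkl","rb"))
for lx in(.035,-.035):
  for z in(-.0298,.0002):
    print(lx,z,[(proj("wrist",p+r@[lx,y,z],c)).round(1) for y in(-.008,.008)])
im=cv2.imread("pics/w3.png")
a=im[72:162,210:302]; b=im[182:335,225:290]
a=cv2.resize(a,None,fx=5,fy=5,interpolation=cv2.INTER_CUBIC);b=cv2.resize(b,None,fx=3.5,fy=3.5,interpolation=cv2.INTER_CUBIC)
a=cv2.convertScaleAbs(a,alpha=1.3,beta=20)
H=max(a.shape[0],b.shape[0]);o=np.zeros((H,a.shape[1]+b.shape[1],3),np.uint8);o[:a.shape[0],:a.shape[1]]=a;o[:b.shape[0],a.shape[1]:]=b
cv2.imwrite("pics/w3c.png",o);print(o.shape,a.shape)
E
```

```text
0.035 -0.0298 [array([235.1, 202.5]), array([275. , 202.5])]
0.035 0.0002 [array([239.2, 182.2]), array([271.4, 182.2])]
-0.035 -0.0298 [array([239.6, 331. ]), array([271. , 331.1])]
-0.035 0.0002 [array([242. , 296.3]), array([269. , 296.3])]
(536, 688, 3) (450, 460, 3)
```

View pics/w3c.png

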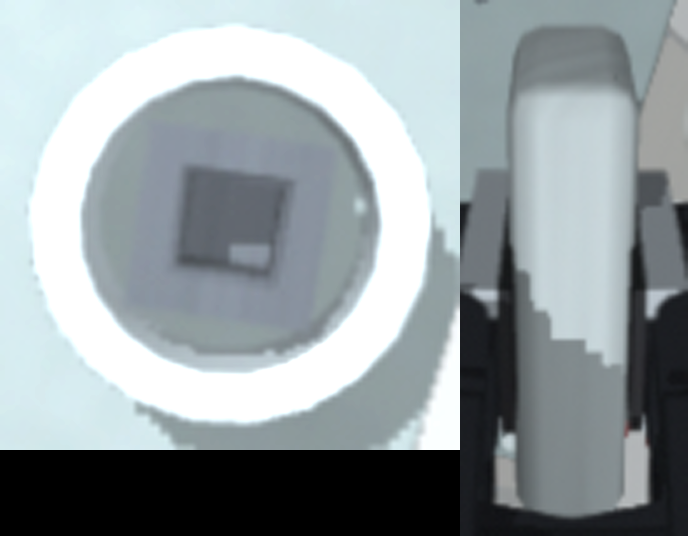

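```bash
python3 - <<'E'
from h import *
import pickle
c,p,r=pickle.load(open("w3.pkl","rb"))
P=lambda x,y:(210+x/5,72+y/5)
rimpx=[P(30,224),P(430,224),P(230,25),P(230,423)]
def circ(q):
    res=[]
    for (u,v),d in zip(rimpx,[0,1,2,3]):
        o,w=ray("wrist",u,v,c); t=((q-o)@n_)/(w@n_); res.append(np.linalg.norm(o+w*t-q)-.034)
    return res
s=least_squares(circ,[.487,.048,.1435]);rim=s.x;print("rim",rim.round(4),s.fun.round(4))
# plane intersections at the nominal rim height as well
def onpl(x,y,q):
    o,w=ray("wrist",*P(x,y),c);return o+w*((q-o)@n_)/(w@n_)
mouth0=rim-.004*n_
for nm,cs in[("hole",[(185,168),(294,181),(272,275),(178,267)]),("drum",[(150,125),(335,145),(312,325),(128,305)])]:
    K=np.array([onpl(x,y,mouth0) for x,y in cs]);m=K.mean(0)
    e=[K[(i+1)%4]-K[i] for i in range(4)]
    print(nm,m.round(4),[ (np.degrees(np.arctan2(v@lf,v@up)).round(1),(np.linalg.norm(v)*1000).round(1)) for v in e])
cur=r[:,1];print("tool y phi",np.degrees(np.arctan2(cur@lf,cur@up)),"tilt err",np.degrees(np.arccos(-r[:,2]@n_)))
E
```

```text
rim [0.4853 0.0479 0.138 ] [-0.0001 -0.0001  0.0001  0.0001]
hole [0.4872 0.0482 0.1345] [(np.float64(8.3), np.float64(18.7)), (np.float64(-87.6), np.float64(16.7)), (np.float64(-169.8), np.float64(16.2)), (np.float64(100.9), np.float64(17.2))]
drum [0.4872 0.0478 0.1344] [(np.float64(9.0), np.float64(31.6)), (np.float64(-81.6), np.float64(31.5)), (np.float64(-171.1), np.float64(32.0)), (np.float64(97.8), np.float64(31.5))]
tool y phi 15.142983050632282 tilt err 0.5487934631684579
```

```bash
python3 - <<'E'
from h import *
m=np.array([.4872,.048,.1345]);r=face(8.6)
plan(m+.020*n_-r.apply([-.00075,.0007,.0702]),r,4)
E
```

```text
4 rows travel [15.3, -1.0, 6.1] twist [-0.002, 0.0003, 0.0287] max 15.3 1.6
```

```bash
python3 -m crank '[{"gripper":5,"travel":[15.3,-1,6.1],"twist":[-0.002,0,0.0287]},{"gripper":5,"travel":[15.3,-1,6.1],"twist":[-0.002,0,0.0287]},{"gripper":5,"travel":[15.3,-1,6.1],"twist":[-0.002,0,0.0287]},{"gripper":5,"travel":[15.3,-1,6.1],"twist":[-0.002,0,0.0287]},{"gripper":5,"travel":[0,0,0],"twist":[0,0,0]},{"gripper":5,"travel":[0,0,0],"twist":[0,0,0]}]'
python3 - <<'E'
from h import *
m=np.array([.4872,.048,.1345]);s,p,R0=pose();r=face(8.6)
t=p+R0.apply([-.00075,.0007,.0702]);print("tip rel mouth, tool axes mm",(R0.inv().apply(t-m)*1000).round(1))
im=save("wrist","pics/w4.png");a=save("scene","pics/s4.png")
a=cv2.resize(a[100:190,180:290],None,fx=5,fy=5,interpolation=cv2.INTER_CUBIC)
cv2.imwrite("pics/s4b.png",a[:,:,::-1])
E
```

```text
time: 5.25
ee_pos: [0.4485, 0.0483, 0.2163]
tcp_rot: [155.2, 3.7, 97.8]
wrist_force: [-0.3, 0.1, -2.3]
opening: 0.0149
grasp_force: 88.4
tip rel mouth, tool axes mm [ -0.5   0.2 -20.3]
```

View pics/s4b.png

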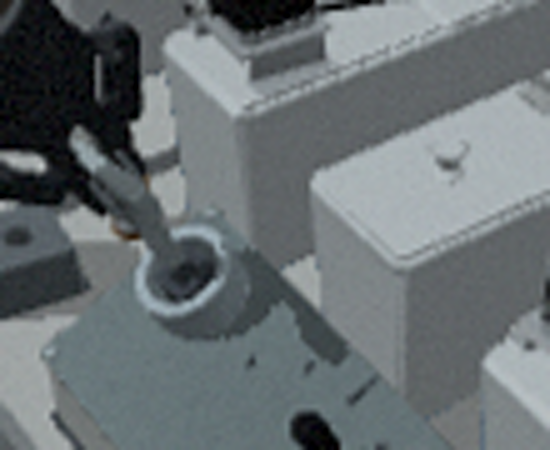

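The key's tip hangs just over the collar at (165,250); the socket hole is below it at (190,275). Pushing in.

```bash
python3 -m crank '[{"gripper":5,"travel":[0.5,0,10],"twist":[0,0,0]},{"gripper":5,"travel":[0,0,8],"twist":[0,0,0]},{"gripper":5,"travel":[0,0,5],"twist":[0,0,0]},{"gripper":5,"travel":[0,0,4],"twist":[0,0,0]},{"gripper":5,"travel":[0,0,4],"twist":[0,0,0]},{"gripper":5,"travel":[0,0,0],"twist":[0,0,0]}]'
cat > st.py <<'E'
from h import *
m=np.array([.4872,.048,.1345]);s,p,R0=pose()
print("tip rel mouth n,up,lf",[round(1000*float((p+R0.apply([-.00075,.0007,.0702])-m)@e),1) for e in(n_,up,lf)],"F tool",R0.inv().apply(s["wrist_force"]).round(1),"T tool",R0.inv().apply(s["torque"]).round(2),"q6",s["q"][5].round(1), "phi",np.degrees(np.arctan2(R0.as_matrix()[:,1]@lf,R0.as_matrix()[:,1]@up)).round(1))
E
python3 st.py
```

```text
time: 6.1
ee_pos: [0.4613, 0.0488, 0.1874]
tcp_rot: [155.2, 3.6, 97.7]
wrist_force: [1.7, 4.6, -3.7]
opening: 0.0143
grasp_force: 88.5
tip rel mouth n,up,lf [-11.3, -0.2, 0.1] F tool [4.6 0.6 4.1] T tool [0.2  1.19 0.03] q6 88.9 phi 8.5
```

```bash
python3 -m crank '[{"gripper":5,"travel":[0,0,4],"twist":[0,0,0]},{"gripper":5,"travel":[0,0,4],"twist":[0,0,0]},{"gripper":5,"travel":[0,0,4],"twist":[0,0,0]},{"gripper":5,"travel":[0,0,0],"twist":[0,0,0]}]'
python3 st.py
```

```text
time: 6.6
ee_pos: [0.4664, 0.0489, 0.1778]
tcp_rot: [155.1, 3.6, 97.7]
wrist_force: [-4.8, 5.3, 4.9]
opening: 0.0145
grasp_force: 90.0
tip rel mouth n,up,lf [-22.2, 0.3, 0.2] F tool [ 5.6 -1.5 -6.5] T tool [0.93 1.49 0.04] q6 88.8 phi 8.6
```

```bash
python3 -m crank '[{"gripper":5,"travel":[0,0,2],"twist":[0,0,0]},{"gripper":5,"travel":[0,0,2],"twist":[0,0,0]},{"gripper":5,"travel":[0,0,0],"twist":[0,0,0]}]'
python3 st.py
```

```text
time: 6.98
ee_pos: [0.4674, 0.0489, 0.1778]
tcp_rot: [155.0, 3.6, 97.7]
wrist_force: [-33.9, 3.8, 34.5]
opening: 0.0148
grasp_force: 96.0
tip rel mouth n,up,lf [-22.6, 1.4, 0.3] F tool [  6.1 -15.2 -45.6] T tool [4.55 1.62 0.04] q6 88.7 phi 8.6
```

```bash
python3 -m crank '[{"gripper":5,"travel":[0,0,-2],"twist":[0,0,0]},{"gripper":5,"travel":[0,0,0],"twist":[0,0,-0.1]},{"gripper":5,"travel":[0,0,0],"twist":[0,0,-0.15]},{"gripper":5,"travel":[0,0,0],"twist":[0,0,-0.15]},{"gripper":5,"travel":[0,0,0],"twist":[0,0,-0.15]},{"gripper":5,"travel":[0,0,0],"twist":[0,0,-0.15]},{"gripper":5,"travel":[0,0,0],"twist":[0,0,-0.15]},{"gripper":5,"travel":[0,0,0],"twist":[0,0,0]}]'
python3 st.py
```

```text
time: 7.98
ee_pos: [0.4664, 0.0491, 0.1775]
tcp_rot: [165.8, 20.9, 144.8]
wrist_force: [-24.1, 6.1, 20.0]
opening: 0.0146
grasp_force: 93.0
tip rel mouth n,up,lf [-22.4, 0.5, 1.3] F tool [ 14.5  -2.  -28.3] T tool [ 0.72  3.71 -0.03] q6 39.9 phi 57.4
```

```bash
python3 -m crank '[{"gripper":5,"travel":[0,0,0],"twist":[0,0,-0.15]},{"gripper":5,"travel":[0,0,0],"twist":[0,0,-0.15]},{"gripper":5,"travel":[0,0,0],"twist":[0,0,-0.15]},{"gripper":5,"travel":[0,0,0],"twist":[0,0,-0.12]},{"gripper":5,"travel":[0,0,0],"twist":[0,0,0]}]'
python3 st.py
python3 -m crank '[{"gripper":5,"travel":[0,0,0],"twist":[0,0,-0.06]},{"gripper":5,"travel":[0,0,0],"twist":[0,0,-0.06]},{"gripper":5,"travel":[0,0,0],"twist":[0,0,0]},{"gripper":5,"travel":[0,0,0],"twist":[0,0,0]}]'
python3 st.py
```

```text
time: 8.6
ee_pos: [0.4661, 0.0491, 0.1773]
tcp_rot: [180.0, 25.1, -180.0]
wrist_force: [-26.1, 5.1, 21.8]
opening: 0.0148
grasp_force: 93.4
tip rel mouth n,up,lf [-22.4, -0.2, 1.8] F tool [ 14.5   5.1 -30.8] T tool [-1.48  4.04  0.04] q6 7.3 phi 90.0
time: 9.1
ee_pos: [0.4658, 0.0487, 0.1772]
tcp_rot: [-176.8, 24.8, -172.5]
wrist_force: [-27.4, 3.1, 22.7]
opening: 0.0145
grasp_force: 93.7
tip rel mouth n,up,lf [-22.5, -0.7, 1.4] F tool [ 14.8   4.8 -32.1] T tool [-1.46  4.29  0.22] q6 0.5 phi 96.8
```

```bash
python3 -m crank '[{"gripper":5,"travel":[0,0,0],"twist":[0,0,-0.06]},{"gripper":5,"travel":[0,0,0],"twist":[0,0,-0.06]},{"gripper":5,"travel":[0,0,0],"twist":[0,0,0]},{"gripper":5,"travel":[0,0,0],"twist":[0,0,0]}]'
python3 st.py
python3 - <<'E'
from h import *
im=save("wrist","pics/w5.png");a=save("scene","pics/s5.png")
a=cv2.resize(a[100:190,180:290],None,fx=5,fy=5,interpolation=cv2.INTER_CUBIC)
cv2.imwrite("pics/s5b.png",a[:,:,::-1])
E
```

```text
time: 9.6
ee_pos: [0.4654, 0.0488, 0.177]
tcp_rot: [-173.7, 24.2, -165.0]
wrist_force: [-30.6, 3.6, 23.4]
opening: 0.0144
grasp_force: 94.1
tip rel mouth n,up,lf [-22.5, -1.2, 1.7] F tool [ 16.5   7.7 -34.1] T tool [-2.36  4.58  0.45] q6 -6.3 phi 103.7
```

```bash
python3 -m crank '[{"gripper":5,"travel":[0,0,-1.5],"twist":[0,0,0]},{"gripper":85,"travel":[0,0,0],"twist":[0,0,0]},{"gripper":85,"travel":[0,0,0],"twist":[0,0,0]},{"gripper":85,"travel":[0,0,0],"twist":[0,0,0]},{"gripper":85,"travel":[0,0,0],"twist":[0,0,0]},{"gripper":85,"travel":[0,0,-20],"twist":[0,0,0]},{"gripper":85,"travel":[0,0,-50],"twist":[0,0,0]},{"gripper":85,"travel":[30,0,-50],"twist":[0,0,0]},{"gripper":85,"travel":[0,0,0],"twist":[0,0,0]},{"gripper":85,"travel":[0,0,0],"twist":[0,0,0]}]'
python3 - <<'E'
from h import *
import pickle
s,p,r=pose();c=bot.calibration("wrist");pickle.dump((c,p,r.as_matrix()),open("w6.pkl","wb"))
im=save("wrist","pics/w6.png")
cv2.imwrite("pics/w6b.png",cv2.resize(im,(800,600),interpolation=cv2.INTER_CUBIC)[:,:,::-1])
E
```

```text
time: 10.95
ee_pos: [0.3897, 0.0416, 0.2728]
tcp_rot: [-173.6, 24.3, -165.0]
wrist_force: [0.0, -0.2, 0.1]
opening: 0.085
grasp_force: 0.0
```

View pics/w6b.png

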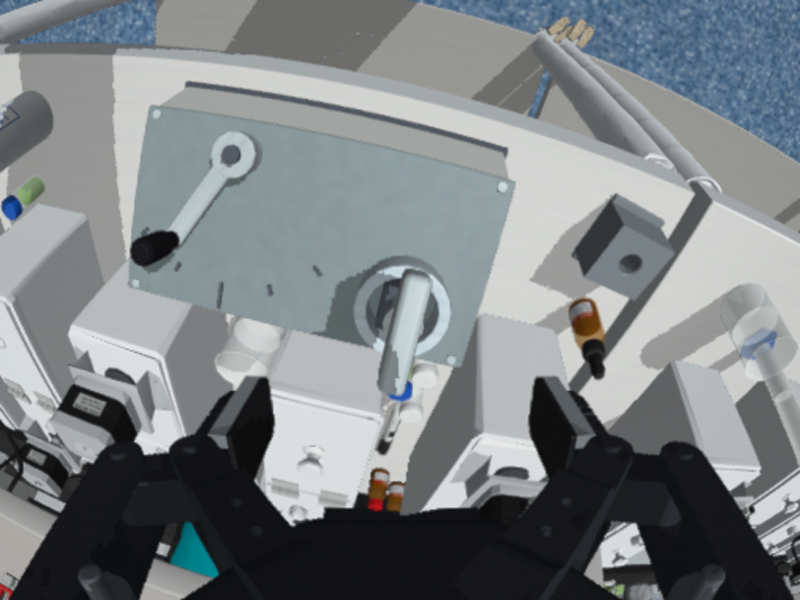

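The key stands in the socket with its handle from (417,275) to (393,385); the lever points to (155,248), the marks are at (178,266), (220,294), (269,290), (318,270). Zoom on the key and compare with the model.

```bash
python3 - <<'E'
from h import *
import pickle
c,p,r=pickle.load(open("w6.pkl","rb"))
im=cv2.imread("pics/w6.png");x0,y0,k=215,155,7
a=cv2.resize(im[y0:y0+105,x0:x0+85],None,fx=5.5,fy=5.5,interpolation=cv2.INTER_CUBIC);a=cv2.convertScaleAbs(a,alpha=1.2,beta=25)
m=np.array([.4872,.048,.1345])
x1,y1=75,65
b=cv2.resize(im[y1:y1+135,x1:x1+110],None,fx=2.8,fy=2.8,interpolation=cv2.INTER_CUBIC)
o=np.zeros((600,a.shape[1]+b.shape[1],3),np.uint8);o[:a.shape[0],:a.shape[1]]=a;o[:b.shape[0],a.shape[1]:]=b
cv2.imwrite("pics/w6c.png",o);print(a.shape)
# model: key axis at mouth center, home depth with true mouth offset d
for d in(0,.0035):
  for ph in(0,7,14):
    f=np.radians(ph);kx=np.cos(f)*up+np.sin(f)*lf
    g=m+n_*(d+.074)
    print(d,ph,[((proj("wrist",g+s*.035*kx,c)-[x0,y0])*5.5).round(0) for s in(-1,1)])
E
```

```text
(578, 468, 3)
0 0 [array([284., 185.]), array([179., 578.])]
0 7 [array([256., 181.]), array([204., 582.])]
0 14 [array([228., 179.]), array([230., 583.])]
0.0035 0 [array([285., 192.]), array([178., 589.])]
0.0035 7 [array([256., 187.]), array([204., 593.])]
0.0035 14 [array([227., 186.]), array([230., 594.])]
```

View pics/w6c.png

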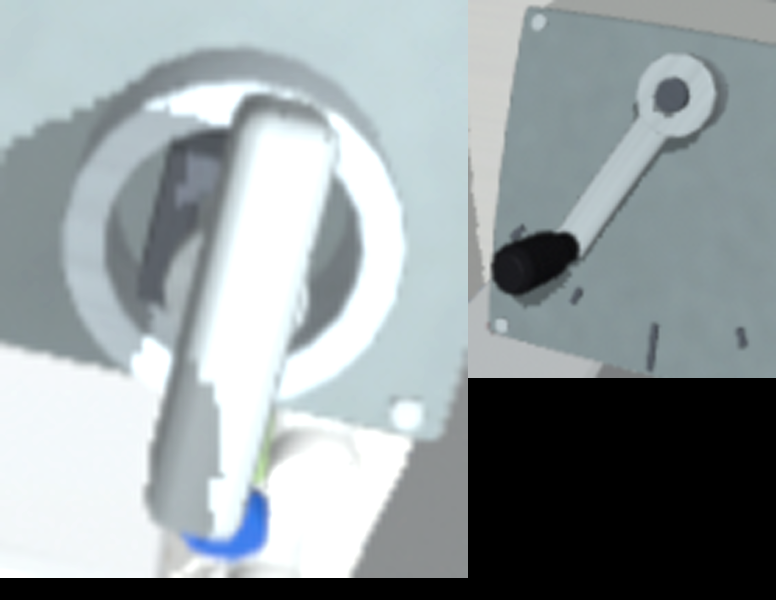

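```bash
python3 - <<'E'
from h import *
import pickle
c,p,r=pickle.load(open("w6.pkl","rb"));x0,y0=215,155
for d in(0,.0035):
  for ph in(-12,-8,-4,0,4):
    m=np.array([.4872,.048,.1345])+d*n_
    f=np.radians(ph);kx=np.cos(f)*up+np.sin(f)*lf;ky=np.cos(f)*lf-np.sin(f)*up
    P=[((proj("wrist",m+a*.016*kx+b*.016*ky,c)-[x0,y0])*5.5) for a,b in((-1,-1),(1,-1),(-1,1))]
    print(d,ph,[q.round(0) for q in P],"slope",round((P[1]-P[0])[0]/(P[1]-P[0])[1],3),"top slope",round((P[2]-P[0])[1]/(P[2]-P[0])[0],3))
m=np.array([.4872,.048,.1345])+.004*n_
print("rim c",(proj("wrist",m,c)-[x0,y0])*5.5, "meas ~ (234,240)")
E
```

```text
0 -12 [array([191., 136.]), array([124., 274.]), array([337., 204.])] slope -0.49 top slope 0.463
0 -8 [array([184., 139.]), array([127., 281.]), array([335., 196.])] slope -0.403 top slope 0.383
0 -4 [array([177., 142.]), array([130., 288.]), array([331., 190.])] slope -0.32 top slope 0.307
0 0 [array([170., 146.]), array([134., 294.]), array([328., 183.])] slope -0.24 top slope 0.234
0 4 [array([163., 150.]), array([138., 300.]), array([323., 177.])] slope -0.164 top slope 0.164
0.0035 -12 [array([191., 141.]), array([122., 280.]), array([338., 209.])] slope -0.491 top slope 0.463
0.0035 -8 [array([183., 144.]), array([125., 287.]), array([336., 202.])] slope -0.403 top slope 0.382
0.0035 -4 [array([176., 147.]), array([129., 294.]), array([332., 195.])] slope -0.32 top slope 0.306
0.0035 0 [array([169., 151.]), array([133., 300.]), array([329., 188.])] slope -0.24 top slope 0.234
0.0035 4 [array([162., 155.]), array([137., 307.]), array([324., 182.])] slope -0.164 top slope 0.164
rim c [229.60294734 245.89152405] meas ~ (234,240)
```

```bash
python3 - <<'E'
from h import *
import pickle
c,p,r=pickle.load(open("w6.pkl","rb"))
m=np.array([.4872,.048,.1345])
F=m+(.0025+.004-.034)*n_
B=lambda x,y:(75+(x-468)/2.8,65+y/2.8)
def at(x,y,h):
    o,w=ray("wrist",*B(x,y),c);q=o+w*((F+h*n_-o)@n_)/(w@n_);return q
def uv(q):return np.array([(q-F)@up,(q-F)@lf]).round(4)
k=at(513,272,.07);print("knob",uv(k))
for h in(.01,.02,.025,.03,.04):
    q=at(671,95,h);d=uv(k)-uv(q);print(h,uv(q),np.linalg.norm(d).round(4),"phi",np.degrees(np.arctan2(d[1],d[0])).round(1))
print("midmark",uv(at(655,325,.001)),uv(at(649,370,.001)),"mark1",uv(at(577,296,.001)),"mark4",uv(at(742,338,.001)))
a=ray("top",395*.64,303*.64);b=ray("scene",380*.64,292*.64);q=tri(a,b);print("tri knob",uv(q),(q-F)@n_)
q=tri(ray("top",375*.64,333*.64),ray("scene",347*.64,313*.64));print("tri hinge",uv(q),(q-F)@n_)
E
```

```text
knob [-0.0113 -0.1764]
0.01 [-0.0796 -0.1463] 0.0746 phi -23.8
0.02 [-0.0803 -0.1426] 0.0768 phi -26.1
0.025 [-0.0807 -0.1407] 0.078 phi -27.2
0.03 [-0.0811 -0.1388] 0.0793 phi -28.3
0.04 [-0.0818 -0.1351] 0.0817 phi -30.4
midmark [ 0.0209 -0.1407] [ 0.0425 -0.1411] mark1 [ 0.0164 -0.1806] mark4 [ 0.0173 -0.1001]
tri knob [-0.01 -0.18] 0.05310275096419324
tri hinge [-0.0835 -0.1417] 0.020355624552041356
```

```bash
python3 - <<'E'
from h import *
m=np.array([.4872,.048,.1345]);F=m+(.0025+.004-.034)*n_
k=F-.0113*up-.1764*lf
plan(k+.117*n_,face(90),6)
E
```

```text
6 rows travel [0.8, -28.5, 12.8] twist [-0.0003, 0.0, 0.0397] max 28.5 2.3
```

```bash
python3 -m crank '[{"gripper":85,"travel":[0.8,-28.5,12.8],"twist":[0,0,0.0397]},{"gripper":85,"travel":[0.8,-28.5,12.8],"twist":[0,0,0.0397]},{"gripper":85,"travel":[0.8,-28.5,12.8],"twist":[0,0,0.0397]},{"gripper":85,"travel":[0.8,-28.5,12.8],"twist":[0,0,0.0397]},{"gripper":85,"travel":[0.8,-28.5,12.8],"twist":[0,0,0.0397]},{"gripper":85,"travel":[0.8,-28.5,12.8],"twist":[0,0,0.0397]},{"gripper":85,"travel":[0,0,0],"twist":[0,0,0]},{"gripper":85,"travel":[0,0,0],"twist":[0,0,0]}]'
python3 - <<'E'
from h import *
import pickle
s,p,r=pose();c=bot.calibration("wrist");pickle.dump((c,p,r.as_matrix()),open("w7.pkl","wb"))
im=save("wrist","pics/w7.png")
cv2.imwrite("pics/w7b.png",cv2.resize(im,(800,600),interpolation=cv2.INTER_CUBIC)[:,:,::-1])
m=np.array([.4872,.048,.1345]);F=m+(.0025+.004-.034)*n_
print([round(float((p-F)@e),4) for e in(up,lf,n_)], proj("wrist",F-.0113*up-.1764*lf+.07*n_,c)/.64)
E
```

```text
time: 12.0
ee_pos: [0.4388, -0.1281, 0.2108]
tcp_rot: [-179.9, 25.0, 180.0]
wrist_force: [1.1, 0.3, -0.4]
opening: 0.0852
grasp_force: 0.0
[-0.0117, -0.1761, 0.1171] [401.38132996 333.33546926]
```

View pics/w7b.png

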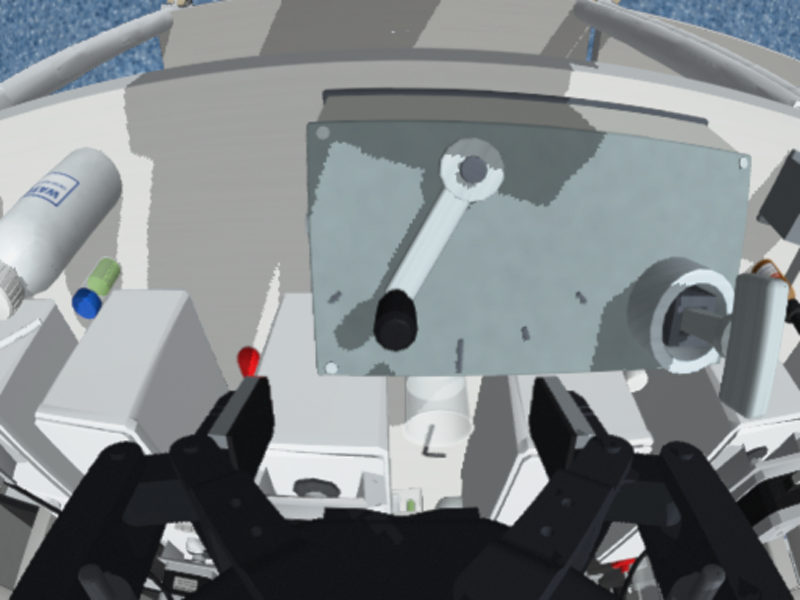

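The knob's top is at (397,332), within 2 mm of the estimate (401,333); the key is seated. Descend and grip.

```bash
python3 -m crank '[{"gripper":85,"travel":[0,-1,20],"twist":[0,0,0]},{"gripper":85,"travel":[0,0,25],"twist":[0,0,0]},{"gripper":85,"travel":[0,0,20],"twist":[0,0,0]},{"gripper":85,"travel":[0,0,14],"twist":[0,0,0]},{"gripper":20,"travel":[0,0,0],"twist":[0,0,0]},{"gripper":10,"travel":[0,0,0],"twist":[0,0,0]},{"gripper":10,"travel":[0,0,0],"twist":[0,0,0]},{"gripper":10,"travel":[0,0,0],"twist":[0,0,0]},{"gripper":10,"travel":[0,0,0],"twist":[0,0,0]}]' 25
python3 - <<'E'
from h import *
s,p,r=pose();m=np.array([.4872,.048,.1345]);F=m+(.0025+.004-.034)*n_
print([round(float((p-F)@e),4) for e in(up,lf,n_)],r.inv().apply(s["wrist_force"]))
plan(F-.006*up-.158*lf+.038*n_,face(90),2)
plan(F-.001*up-.1405*lf+.038*n_,face(90),4)
E
```

```text
time: 13.18
ee_pos: [0.4726, -0.1296, 0.1411]
tcp_rot: [-179.9, 25.2, 180.0]
wrist_force: [-1.5, -1.2, 4.0]
opening: 0.0188
grasp_force: 26.0
[-0.0104, -0.1776, 0.0397] [-0.33936807 -1.16006583 -4.29788874]
2 rows travel [-2.2, 9.8, 0.8] twist [-0.0012, 0.0013, -0.0] max 9.8 0.1
4 rows travel [-2.3, 9.3, 0.4] twist [-0.0006, 0.0007, -0.0] max 9.3 0.1
```

```bash
python3 -m crank '[{"gripper":10,"travel":[-3.5,7,0],"twist":[0,0,0]},{"gripper":10,"travel":[-2.8,7.5,0],"twist":[0,0,0]},{"gripper":10,"travel":[-2,7.5,0],"twist":[0,0,0]},{"gripper":10,"travel":[-1,7.5,0],"twist":[0,0,0]},{"gripper":10,"travel":[-0.3,7.5,0],"twist":[0,0,0]},{"gripper":10,"travel":[0,0,0],"twist":[0,0,0]},{"gripper":10,"travel":[0,0,0],"twist":[0,0,0]}]'
python3 - <<'E'
from h import *
s,p,r=pose();m=np.array([.4872,.048,.1345]);F=m+(.0025+.004-.034)*n_
print([round(float((p-F)@e),4) for e in(up,lf,n_)],r.inv().apply(s["wrist_force"]))
E
```

```text
time: 14.05
ee_pos: [0.482, -0.0925, 0.1455]
tcp_rot: [-179.9, 25.2, -180.0]
wrist_force: [2.8, -2.5, 6.6]
opening: 0.0191
grasp_force: 27.6
[-0.0001, -0.1405, 0.0397] [-5.34546428 -2.54476285 -4.77435351]
```

Release, back off and check.

```bash
python3 -m crank '[{"gripper":60,"travel":[0,0,0],"twist":[0,0,0]},{"gripper":60,"travel":[0,0,0],"twist":[0,0,0]},{"gripper":60,"travel":[0,0,0],"twist":[0,0,0]},{"gripper":60,"travel":[0,0,-20],"twist":[0,0,0]},{"gripper":60,"travel":[0,0,-40],"twist":[0,0,0]},{"gripper":60,"travel":[0,0,-40],"twist":[0,0,0]},{"gripper":60,"travel":[0,0,0],"twist":[0,0,0]},{"gripper":60,"travel":[0,0,0],"twist":[0,0,0]}]'
python3 - <<'E'
from h import *
im=save("wrist","pics/w8.png")
a=cv2.resize(im[60:300,130:512],(800,503),interpolation=cv2.INTER_CUBIC)
cv2.imwrite("pics/w8b.png",a[:,:,::-1])
c=bot.calibration("wrist")
m=np.array([.4872,.048,.1345]);F=m+(.0025+.004-.034)*n_
f=lambda q:((proj("wrist",q,c)-[130,60])*800/382).round(0)
print("knob top pred",f(F-.001*up-.1405*lf+.07*n_),"hinge",f(F-.081*up-.1405*lf+.025*n_),"mark",f(F+.03*up-.1405*lf))
E
```

```text
time: 15.05
ee_pos: [0.4386, -0.0921, 0.2341]
tcp_rot: [-179.9, 25.0, 180.0]
wrist_force: [-0.2, 0.3, -0.2]
opening: 0.0601
grasp_force: 0.0
knob top pred [266. 302.] hinge [266.  76.] mark [266. 313.]
```

View pics/w8b.png

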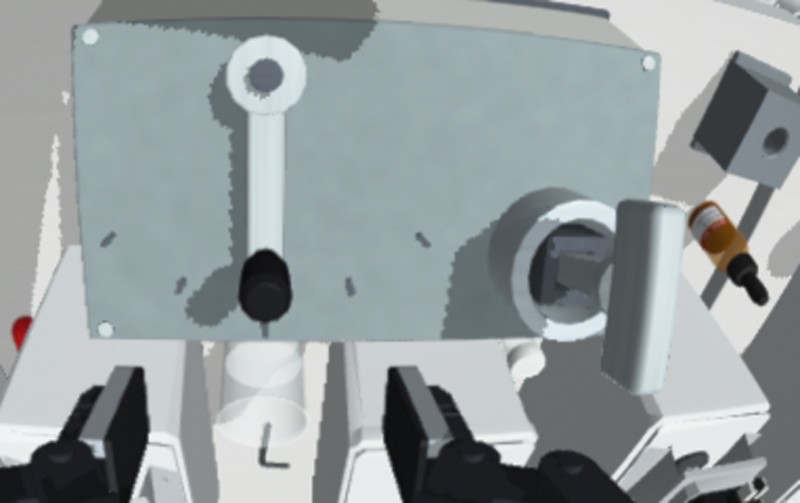

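The lever's bar runs straight from the hinge (266,76) to the knob (265,295) and the long mark (265,325). The key stands in the socket with the drum square to the panel, so I'm handing in.

```bash
python3 -c "
from workcell import bot
print(bot.job_done())"
```

```text
the job is handed in; nothing more can be done
None
```

I handed the job in at about 15 s of the 69 s allowed: the key is home in the socket with the valve turned to its open stop, the lever is on the long middle mark, and no bottle, vial or flask was disturbed as far as the last pictures show. The hand-in gave no verdict; I judged the key's depth from a firm stop within about 4 mm of my measured floor and the valve from the camera.

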